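Clamp the suspect housing and hold the inspection lamp over its cover

ROBOT

A 6-joint arm with a two-finger parallel gripper is mounted at the origin on the work surface. World frame = base frame: x ahead of the robot, y to its left, z up, the work surface at z = 0. Lengths are in m, angles in rad, forces in N, time in s.
With the tool pointing down it reaches from about 0.25 to 0.775 m from the base axis. Payload 8.9 kg.
Tool frame: the origin (TCP) lies between the finger pads; the fingertips stand manip.tcp_to_tips ahead of it and the grasp point (between the pads) lies 8 mm behind it (manip.tcp_to_tips is the distance from the TCP to the fingertips, in m); z points along the fingers, y is the direction in which the jaws open and shut (so a half turn about z gives the same grasp; the last joint's range is limited). The gripper opens to 85 mm and grips with 20 to 120 N. Pads are 22 mm wide; open, the fingers measure 114 mm over their backs; the gripper's body (76 mm by 85 mm) begins 54 mm behind the grasp point. The pads swing forward as they close: fully open they stand 13 mm farther back than shut.
Start: joints at [1.158, 0.291, -0.153, 1.127, 0, 1.431], TCP at [0.142, 0.505, 0.242] pointing down, gripper open.
Joint ranges: [-2.52, 2.52], [-0.91, 1.74], [-1.3, 1.37], [-1.96, 2.02], [-1.52, 1.47], [-3.14, 3.14]. Speed limits (rad/s): [2.22, 2.22, 2.79, 3.14, 3.14, 3.14].

INTERFACE

Orientations are given as a unit quaternion [x, y, z, w].
In Python, from plant import state, optics, manip gives the robot as it stands.
- The arm moves only by the tool apply_moves, never from a script. Its argument "rows" is a list that holds one entry, the list of rows, each a list of 7 numbers: the turn, a rotation vector about the tool's x, y, z in rad, then the shift along the tool's x, y, z in mm, then the opening, from 0 (shut) to 1 (fully open). In form: [[[wx, wy, wz, dx, dy, dz, fingers], ...]]. A call has 1 to 20 rows; each row shifts and turns the commanded pose from where the row before left it, along the tool's axes as they then stand; what a row does not reach is not made up. A row lasts 1/10 s, in which the tool goes at most 50 mm and 8.59 degrees, less where a joint would pass 70% of its speed; a pose out of reach is approached as far as the arm can. A call is refused whole if a number of a shift passes 50 or a number of a turn 0.15, either way. A call with a gripper value outside its range is refused whole. The fingers move at their own pace and stop on an object; the grip force is fixed at half the most. Time passes only in rows, so rows that do not move let the fingers close. It gives the time, the measured TCP pose, the force and the opening at its end, in the units of the state.
- state(): the state, without advancing time (a new reading comes with each control period).
- optics.get_image(name): name is "scene" or "top" or "wrist"; returns the picture (420x560x3 uint8, red, green, blue); there is no depth.
- optics.get_calibration(name): a dict with "fov_y" (degrees; the focal length in pixels is half the picture's height over the tangent of half this angle, whatever the lens; pixels are square), "cx", "cy" (the principal point, pixels), "T" (4x4, takes a point from camera to world coordinates); the wrist camera has in their place "mount" (4x4, takes a point from camera to tool coordinates, whose origin is the TCP and whose axes are the flange's). Camera axes: x right, y down, z forward; pixel columns grow to the right and rows downward; lengths in m; the calibration is good to about 2 mm. A picture is of the moment at which its call begins: read the wrist's pose just before it. get_calibration takes no time and is no camera call.
- manip.close_job(): hands the job in, once; it reports no verdict.
The state is a dict: "time_s": time; "joint_positions": joint angles; "qd": joint speeds; "tau": joint torques, N m; "ee_pos": TCP position; "tcp_rot": TCP orientation; "contact_force": force on the tool from outside, world axes, zero at the start; "ft_torque": the same for the moment, N m; "finger_gap": finger opening in m.
Only numpy, scipy, OpenCV 4.12 (cv2) and the standard library are available. Lean on these libraries where they do the work, as an engineer would, in place of code of your own. Each camera call takes 0.05 s, during which the arm holds its last target. There are 200 camera calls.

TASK

At the inspection bench, wind the crank of the C-clamp clockwise until its pad is tight on the aluminium housing lying under it. Then draw the inspection lamp out of its leaning holder, turn it level with its window facing down, and finish while still holding it there: still, its window right above the round cover at the free end of the housing, a few centimetres (about 5 to 10) above it. Do not touch the housing with the lamp or shift it, and leave the other things on the bench where they are.

Things in the scene. Friction and masses are not known exactly. Their poses are not given: they have to be found in the camera images.
- crank (a joint): Crank of the C-clamp's upright screw, rad: grows clockwise seen from above, stops at 0 and 8.0, starts at 0 to 2.5. Each turn sinks crank, grip and pad 10 mm. The sprung pad meets the housing at about 5.5 and is tight (over 12 N) from about 6.3; 7.3 is a good place to leave it. Needs 3 to 4 N at the grip and stays where it is left.
- crank_grip (a point): Middle of the upright, freely spinning black grip of the crank: a cylinder 18 mm across and 40 mm tall, free at the top; this point lies 16 mm below its top and 24 mm above the flat crank bar. It runs on a circle of 45 mm radius about the screw axis, and stands 0.182 m high at crank value 0.
- screw_axis (a point): Point on the fixed clamp's screw axis, 0.150 m above the bench; z up, x from the open throat to the clamp's column, y towards the housing's free end. The grey frame spans x -45 to +80, y -50 to +50 mm and is 128 mm high; crank and grip sweep a circle of 56 mm radius above it, up to 0.198 m high.
- pad: Round steel pad at the lower end of the clamp's screw, 28 mm across and 8 mm thick, sprung: it goes down with the screw and presses on the housing. Its origin lies on the screw axis, 66.75 mm below its underside.
- housing: Loose flat aluminium housing, 50 x 200 x 28 mm (x, y, z), lying level on the clamp's anvil (its underside is 30 mm above the bench), crosswise under the pad with its long free end out to the clamp's +y side. Origin: centre of its underside.
- port (a point): Centre of the top face of the round steel cover (38 mm across, standing 4 mm above the housing's top) at the housing's free end; it is 0.062 m above the bench. Axes as the housing's: z up, y along the housing outwards.
- lamp_grip (a point): Middle of the handle of the grey inspection lamp, on its long axis; axes as the lamp's. The handle (26 mm wide in y, 26 mm high in z) reaches from 50 mm behind this point to 40 mm ahead of it (+x); the head (34 mm wide, 28 mm high) goes on from there to 120 mm ahead. The centre of mass lies some 25 mm ahead of this point.
- lamp_window (a point): Middle of the lamp's window, the flat glass in the under face of the head: 80 mm ahead of the handle's middle along the lamp's x, and 14 mm below the lamp's long axis along its z.
- lamp: The lamp, a straight bar 170 mm long, about 0.22 kg. Origin: its middle, on the long axis, 35 mm ahead of the handle's middle. x points along it from handle to head, z out of its upper face (with the small black switch), opposite the flat window. In the holder it leans at 40 to 45 degrees, head down and away from the robot, window on the under side.
- holder_mouth (a point): Centre of the mouth of the holder's black sleeve, 0.072 m above the bench. The sleeve leans at 45 degrees; the lamp's head is sunk 60 mm into it with about 4 mm play and comes out only along the lamp's long axis, obliquely up and towards the robot. z up, x horizontal, the way the lamp points down.
- holder: The fixed holder, base plate 130 x 100 x 10 mm; origin at the centre of the base plate's underside, x as above.
- clamp: The fixed C-clamp frame; origin on the bench under the screw axis, axes as the screw axis point's.
- analyser: Grey hand-held analyser, 125 x 85 x 34 mm, lying on the bench; leave alone. Origin: centre of its underside.
- reagent: Amber jar, 52 mm across and 85 mm tall; leave alone. Origin: centre of its underside.
- tray: Blue open tray, 120 x 90 x 50 mm; leave alone. Origin: centre of its underside.

How it is judged:
On the way, in this order (a step that is already met when the one before it is completed fails the run):
1. the pad is tight on the housing (contact force between pad and housing above 12 N), for 0.2 s.
2. the lamp is drawn fully out of its holder, held in the fingers (distance between lamp_grip and holder_mouth above 0.125 m and contact force between lamp and holder below 0.1 N and contact force between the fingers and lamp above 2 N), for 0.2 s.
At the end, for the whole second after the job is handed in: The pad presses the housing with over 12 N; the lamp is held in the fingers only, still, level and window down to within 0.3 rad, the window's middle within 30 mm horizontally of the cover's centre and 25 to 130 mm above it; the housing is within 20 mm of where it lay (contact force between pad and housing above 12 N and contact force between the fingers and lamp above 2 N and contact force between lamp and holder below 0.1 N and contact force between lamp and clamp below 0.1 N and contact force between lamp and housing below 0.1 N and angle between lamp's own z axis and vertical below 0.3 rad and horizontal distance between lamp_window and port below 0.03 m and z of lamp_window in the frame of port between 0.025 and 0.13 m and linear speed of lamp below 0.02 m/s and angular speed of lamp below 0.15 rad/s and distance of housing from where it was at the start of the episode below 0.02 m); the arm keeps its last pose, push and grip.
It fails at once if the lamp touches the housing (contact force between lamp and housing above 1 N).
It fails at once if the housing is shifted by over 20 mm (distance of housing from where it was at the start of the episode above 0.02 m).
It fails at once if another thing on the bench is shifted by over 20 mm (distance of any of analyser, reagent, tray from where it was at the start of the episode above 0.02 m).
It also fails if it takes over 61 s, if anything falls off the work surface, if the arm or the gripper's body presses on something with over 40 N, if the wrist force passes 120 N, or if a joint passes its speed limit or range.

## Working session

There is one attempt and no reset: what is moved stays moved. The work goes in short steps, Python scripts to look and compute and a tool call to move; the robot and the scene stay as the last step left them, time stands still between calls to the robot, and variables do not carry over. Pictures are saved under pics/ and viewed, about 8 in all and at most 12, crops included, and the job is handed in when it is done.

Besides the shell and the picture viewer there is one more tool, called after "Request:" as a command line: name --argument value ..., lists and objects as JSON in quotes. apply_moves: Moves the arm, as the interface text tells. Its arguments: {"type":"object","properties":{"rows":{"type":"array"}},"required":["rows"]}

```bash
mkdir -p pics; ls
python3 - <<'E'
from plant import state, optics, manip
import cv2,numpy as np
print(state()); print(manip.tcp_to_tips)
for n in("scene","top","wrist"):
    print(n,optics.get_calibration(n))
a=optics.get_image("scene");b=optics.get_image("top")
np.save('scene0.npy',a);np.save('top0.npy',b)
cv2.imwrite('pics/s0.png',cv2.resize(a[...,::-1],(800,600)));cv2.imwrite('pics/t0.png',cv2.resize(b[...,::-1],(800,600)))
E
```

```text
pics
{'time_s': 0.0, 'joint_positions': array([ 1.15772327e+00,  2.91264617e-01, -1.54121255e-01,  1.12666921e+00,
        3.27316742e-05,  1.43148655e+00]), 'qd': array([0.00019852, 0.00013186, 0.00091   , 0.00134808, 0.00036501,
       0.0006829 ]), 'tau': array([ 1.47474075e-03, -5.37147439e+01,  3.31367147e+01,  1.59230805e-02,
        1.68937743e-05,  1.61838722e-05]), 'ee_pos': array([0.14176365, 0.50507559, 0.24174231]), 'tcp_rot': array([ 1.36454570e-01,  9.90646129e-01, -6.01061756e-04, -1.87372642e-04]), 'contact_force': array([-0.3246205 ,  0.45065501, -0.61556274]), 'ft_torque': array([-0.03947038, -0.03364728, -0.01701231]), 'finger_gap': 0.08536290704154785}
0.011
scene {'fov_y': 57.446597512518515, 'cx': 272.7676925574701, 'cy': 211.76292343755915, 'T': array([[ 0.85450804,  0.32714837, -0.40347237,  1.05984234],
       [ 0.51939014, -0.54869235,  0.65511113, -0.72299735],
       [-0.00706367, -0.7693573 , -0.63877966,  0.82236933],
       [ 0.        ,  0.        ,  0.        ,  1.        ]])}
top {'fov_y': 54.74789916233317, 'cx': 277.9804830121982, 'cy': 207.16285058115596, 'T': array([[ 1.82548767e-02, -9.92902082e-01,  1.17525385e-01,
         4.72015498e-01],
       [-9.99833264e-01, -1.80753612e-02,  2.59322081e-03,
        -1.27085879e-02],
       [-4.50500568e-04, -1.17553128e-01, -9.93066493e-01,
         1.44673683e+00],
       [ 0.00000000e+00,  0.00000000e+00,  0.00000000e+00,
         1.00000000e+00]])}
wrist {'fov_y': 65.79628177340138, 'cx': 282.87834535427123, 'cy': 207.30049214349404, 'mount': array([[-7.34586069e-04, -9.54352720e-01, -2.98681012e-01,
         7.74398899e-02],
       [ 9.99999688e-01, -6.13788307e-04, -4.98241582e-04,
         7.51582534e-04],
       [ 2.92171296e-04, -2.98681284e-01,  9.54352872e-01,
        -1.31645947e-01],
       [ 0.00000000e+00,  0.00000000e+00,  0.00000000e+00,
         1.00000000e+00]])}
```

View pics/s0.png

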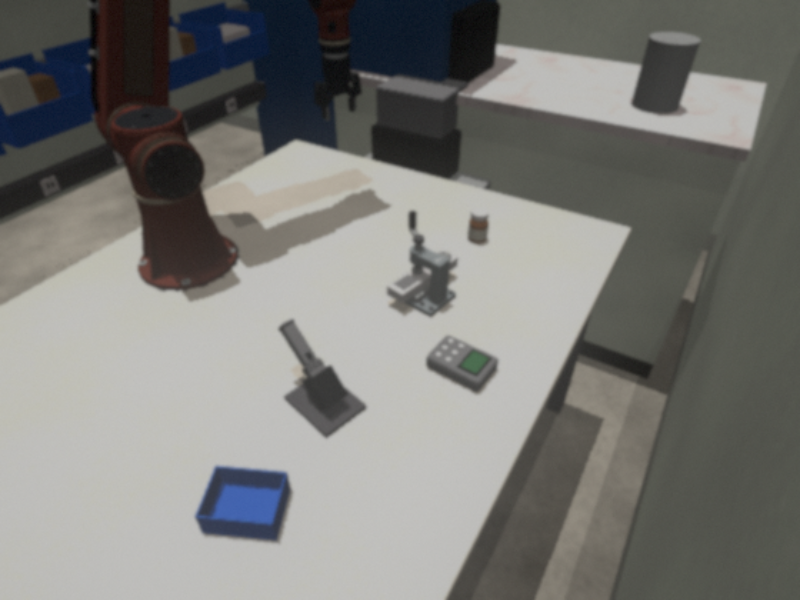

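View pics/t0.png

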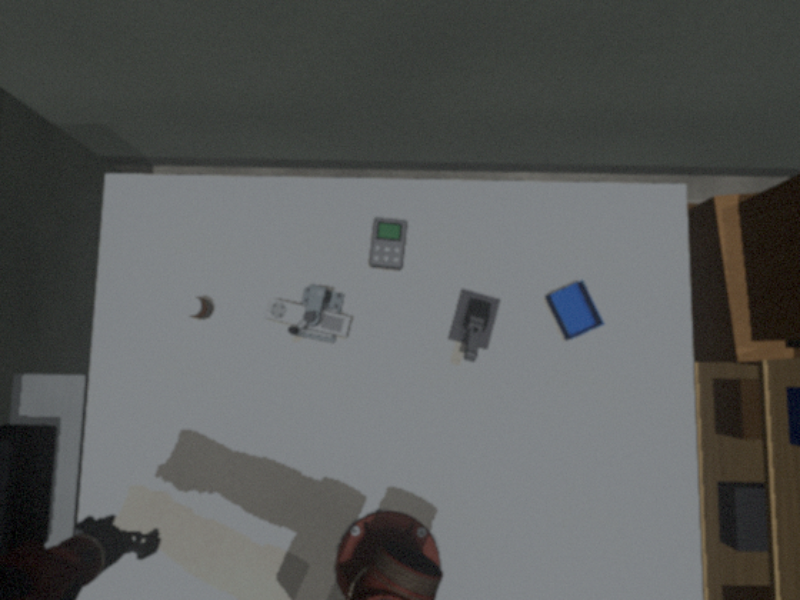

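The scene view shows the clamp at about (430,275), the black crank grip at (412,220), the leaning lamp at (300,345), the analyser, the jar and the tray. In the top view, the port is at about (278,310), the grip at (294,330), and the lamp runs from (470,355) to (480,305). I'll make enlarged crops to measure from.

```bash
cat > h.py <<'E'
import numpy as np,cv2
from plant import state,optics,manip
from scipy.spatial.transform import Rotation as R
def ray(n,u,v,pose=None):
    c=optics.get_calibration(n); f=210/np.tan(np.radians(c['fov_y']/2))
    if n=='wrist':
        M=np.eye(4);M[:3,:3]=R.from_quat(pose[1]).as_matrix();M[:3,3]=pose[0];T=M@c['mount']
    else: T=c['T']
    d=T[:3,:3]@np.array([(u-c['cx'])/f,(v-c['cy'])/f,1]); return T[:3,3],d/np.linalg.norm(d)
def onz(n,u,v,z,pose=None):
    o,d=ray(n,u,v,pose); return o+d*(z-o[2])/d[2]
def proj(n,p,pose=None):
    c=optics.get_calibration(n); f=210/np.tan(np.radians(c['fov_y']/2))
    if n=='wrist':
        M=np.eye(4);M[:3,:3]=R.from_quat(pose[1]).as_matrix();M[:3,3]=pose[0];T=M@c['mount']
    else: T=c['T']
    q=T[:3,:3].T@(np.array(p)-T[:3,3]); return np.array([c['cx']+f*q[0]/q[2],c['cy']+f*q[1]/q[2]])
def tri(n1,a,n2,b,p1=None,p2=None):
    o1,d1=ray(n1,*a,p1);o2,d2=ray(n2,*b,p2)
    s=np.linalg.lstsq(np.c_[d1,-d2],o2-o1,rcond=None)[0]
    x,y=o1+s[0]*d1,o2+s[1]*d2; return (x+y)/2,np.linalg.norm(x-y)
E
python3 - <<'E'
import numpy as np,cv2
s=np.load('scene0.npy');t=np.load('top0.npy')
def pan(im,x,y,w,h):
    c=im[y:y+h,x:x+w].astype(float); c=np.clip((c/ c.max())**.6*255,0,255).astype('uint8')
    p=cv2.resize(c,(400,300),interpolation=cv2.INTER_CUBIC)[...,::-1].copy()
    for i in range(0,w,10): cv2.line(p,(i*400//w,0),(i*400//w,6 if (x+i)%50 else 14),(0,0,255),1)
    for i in range(0,h,10): cv2.line(p,(0,i*300//h),(6 if (y+i)%50 else 14,i*300//h),(0,0,255),1)
    return p
o=np.vstack([np.hstack([pan(s,260,140,80,60+20*0),pan(s,180,210,120,90)]),np.hstack([pan(t,180,190,80,60),pan(t,290,190,80,60)])])
cv2.imwrite('pics/c1.png',o)
E
```

```text
(no output)
```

View pics/c1.png

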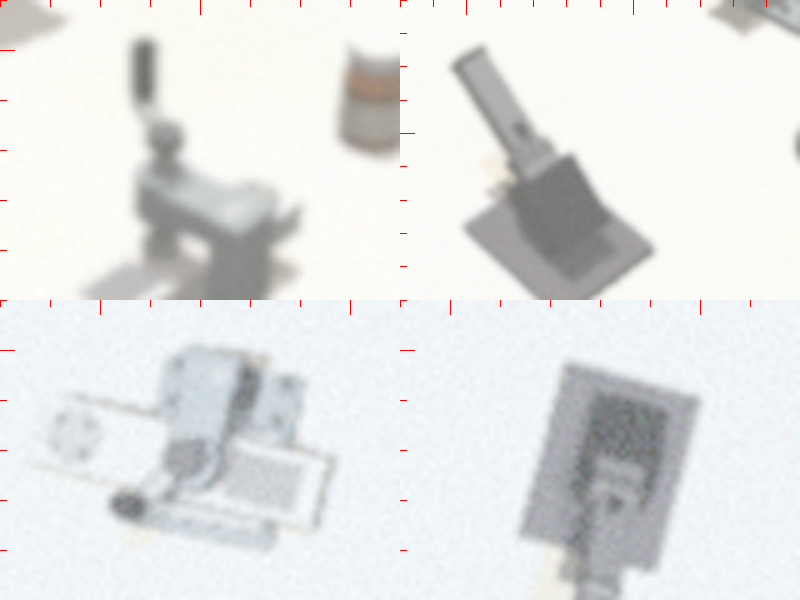

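Run:
```python
from h import *
np.set_printoptions(precision=4,suppress=True)
print('grip tri',tri('scene',(288.8,154.2),'top',(205.4,230.8)), 'onz',onz('top',205.4,230.8,.19), onz('scene',288.8,154.2,.18))
print('hub', onz('top',217.6,221.4,.15), 'port',onz('top',195,217,.062))
L=lambda x,y:(180+x/5,190+(y-300)/5)
for p in [(330,455),(315,525),(70,395),(35,465)]: print('housing edge',onz('top',*L(*p),.058))
H=lambda x,y:(290+(x-400)/5,190+(y-300)/5)
c=[onz('top',*H(*p),.01) for p in [(567,362),(700,400),(655,572),(520,538)]]
for q in c: print('base',q)
c=np.array(c);print(c.mean(0), c[0]-c[3],c[1]-c[2],c[1]-c[0])
print('lamp end',[onz('scene',201,227.4,z) for z in(.12,.14,.16)])
print('lamp end top',[onz('top',470*.7,352*.7,z) for z in(.12,.14,.16)])
print('mouth',onz('scene',223.5,259.5,.072))
from scipy.optimize import fsolve
```

```text
grip tri (array([0.5438, 0.217 , 0.1743]), np.float64(1.3235859709118119e-05)) onz [0.5429 0.2141 0.19  ] [0.5483 0.2087 0.18  ]
hub [0.576  0.1834 0.15  ] port [0.5968 0.2747 0.062 ]
housing edge [0.5865 0.0999 0.058 ]
housing edge [0.5383 0.1088 0.058 ]
housing edge [0.6247 0.2802 0.058 ]
housing edge [0.576  0.3022 0.058 ]
base [ 0.6621 -0.1709  0.01  ]
base [ 0.6365 -0.2658  0.01  ]
base [ 0.5138 -0.2337  0.01  ]
base [ 0.536  -0.1383  0.01  ]
[ 0.5871 -0.2021  0.01  ] [ 0.1261 -0.0326  0.    ] [ 0.1227 -0.0321  0.    ] [-0.0256 -0.0949  0.    ]
lamp end [array([ 0.4821, -0.1607,  0.12  ]), array([ 0.4986, -0.1767,  0.14  ]), array([ 0.515 , -0.1927,  0.16  ])]
lamp end top [array([ 0.5034, -0.1777,  0.12  ]), array([ 0.5029, -0.1752,  0.14  ]), array([ 0.5025, -0.1727,  0.16  ])]
mouth [ 0.5765 -0.1912  0.072 ]
```

In the crops, the grip is at scene px (289,154) and top px (205,231). The hub is at top px (218,221) and the port at (195,217), with the housing's free end to world +y. The grip radius works out at 46 mm (45 expected), and the holder measures 127x98 (130x100 expected), so the measurements hold up. Next I move above the grip for a closer wrist view.

Request:
apply_moves --rows '[[[0,0,0,-39,-14,0,1],[0,0,0,-39,-14,0,1],[0,0,0,-39,-14,0,1],[0,0,0,-39,-14,0,1],[0,0,0,-39,-14,0,1],[0,0,0,-39,-14,0,1],[0,0,0,-39,-14,0,1],[0,0,0,-39,-14,0,1],[0,0,0,-39,-14,0,1],[0,0,0,-39,-14,0,1],[0,0,0,-39,-14,-5,1],[0,0,0,-36,-15,-5,1],[0,0,0.13,0,0,0,1],[0,0,0.13,0,0,0,1],[0,0,0.13,0,0,0,1],[0,0,0.13,0,0,0,1],[0,0,0,0,0,0,1],[0,0,0,0,0,0,1]]]'

```text
time_s: 1.9
ee_pos: [0.5438, 0.217, 0.252]
tcp_rot: [0.385, 0.923, -0.0, -0.0]
contact_force: [0.5, -0.1, 0.3]
finger_gap: 0.0854
```

Run:
```python
from h import *
s=state();np.set_printoptions(precision=4,suppress=True)
im=optics.get_image('wrist');np.save('w1.npy',im);np.save('w1p.npy',np.r_[s['ee_pos'],s['tcp_rot']])
print(s['time_s'],s['ee_pos'],s['tcp_rot'],s['joint_positions'])
p=(s['ee_pos'],s['tcp_rot'])
for q in [(.544,.2165,.190),(.576,.1834,.16),(.5968,.2747,.062)]: print(proj('wrist',q,p))
g=np.clip((im/im.max())**.6*255,0,255).astype('uint8')
cv2.imwrite('pics/w1.png',cv2.resize(g[...,::-1],(800,600)))
```

```text
1.9 [0.5438 0.217  0.252 ] [ 0.3848  0.923  -0.0002 -0.0002] [0.2548 0.4029 0.036  1.2044 0.     1.0448]
[282.5691 233.4309]
[281.9842 274.3196]
[360.2825 182.1526]
```

View pics/w1.png

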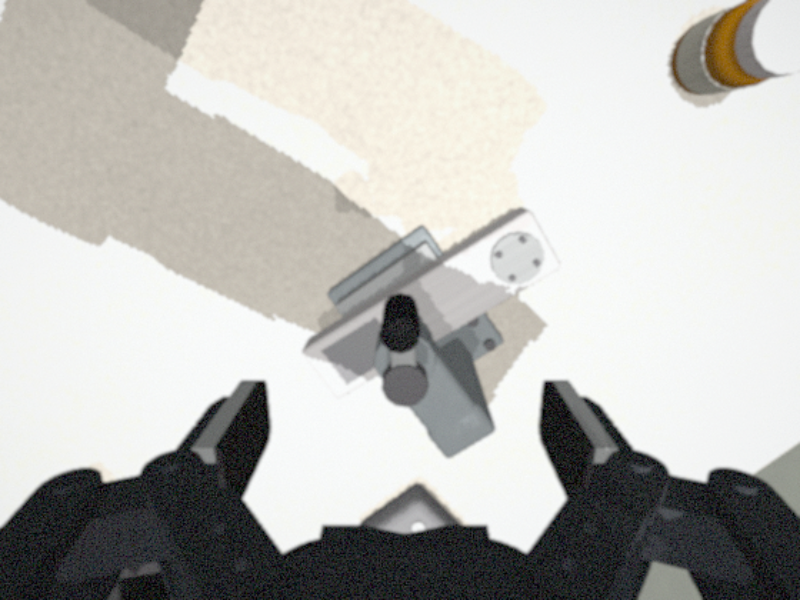

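The grip top is at about (402,334) in the 800-px view, the hub disc at (405,384) and the port cover at (516,257). All are within a few px of the predictions, and the gripper stands right over the grip. Next I refine these numbers and plan the circle.

Run:
```python
from h import *
np.set_printoptions(precision=4,suppress=True)
w=np.load('w1p.npy');p=(w[:3],w[3:])
im=np.load('w1.npy')
g=im.max(2); sub=g[195:255,255:305]; m=(sub<40).astype('uint8'); ys,xs=np.nonzero(m); print('dark',xs.min()+255,xs.max()+255,ys.min()+195,ys.max()+195)
G=onz('wrist',281,234.5,.196,p);print('grip',G)
for z in(.15,.16,.165,.17): 
    h=onz('wrist',283.5,269,z,p);print(z,h,np.linalg.norm((h-G)[:2]),np.degrees(np.arctan2(*(G-h)[[1,0]])))
P=onz('wrist',516*.7,257*.7,.062,p);print('port',P)
print('edge',onz('wrist',303*.7,349*.7,.058,p),onz('wrist',525*.7,209*.7,.058,p),onz('wrist',560*.7,262*.7,.058,p))
```

```text
dark 264 304 206 254
grip [0.5421 0.217  0.196 ]
0.15 [0.5774 0.1837 0.15  ] 0.04854205410699906 136.58922894036556
0.16 [0.5736 0.1875 0.16  ] 0.043196450591635106 136.81349450896212
0.165 [0.5717 0.1894 0.165 ] 0.04052394611466233 136.9478137767369
0.17 [0.5698 0.1913 0.17  ] 0.03785169579761601 137.10109930591832
port [0.5957 0.2769 0.062 ]
edge [0.5356 0.1153 0.058 ] [0.5758 0.3038 0.058 ] [0.6223 0.2968 0.058 ]
```

Request:
apply_moves --rows '[[[0,0,0,0,0,26,1],[0,0,0,0,0,26,1],[0,0,0,0,0,26,1],[0,0,0,0,0,0,1],[0,0,0,0,0,0,0],[0,0,0,0,0,0,0],[0,0,0,0,0,0,0],[0,0,0,0,0,0,0],[0,0,0,0,0,0,0],[0,0,0,0,0,0,0],[0,0,0,0,0,0,0]]]'

```text
time_s: 3.05
ee_pos: [0.5442, 0.217, 0.1751]
tcp_rot: [0.387, 0.922, 0.0, 0.0]
contact_force: [-1.9, -0.7, 5.9]
finger_gap: 0.0165
```

Run:
```python
import numpy as np
f=-0.03+0.2*np.arange(0,42)
d=45*np.c_[np.diff(np.cos(f)),np.diff(np.sin(f))]
for i,r in enumerate(d): print(i,round(f[i+1],2),np.round(r,1))
```

```text
0 0.17 [-0.6  9. ]
1 0.37 [-2.4  8.7]
2 0.57 [-4.1  8. ]
3 0.77 [-5.6  7. ]
4 0.97 [-6.9  5.8]
5 1.17 [-7.9  4.3]
6 1.37 [-8.6  2.7]
7 1.57 [-8.9  0.9]
8 1.77 [-8.9 -0.9]
9 1.97 [-8.6 -2.6]
10 2.17 [-7.9 -4.3]
11 2.37 [-6.9 -5.8]
12 2.57 [-5.6 -7. ]
13 2.77 [-4.1 -8. ]
14 2.97 [-2.4 -8.7]
15 3.17 [-0.6 -9. ]
16 3.37 [ 1.2 -8.9]
17 3.57 [ 2.9 -8.5]
18 3.77 [ 4.5 -7.8]
19 3.97 [ 6.  -6.7]
20 4.17 [ 7.2 -5.4]
21 4.37 [ 8.1 -3.8]
22 4.57 [ 8.7 -2.2]
23 4.77 [ 9.  -0.4]
24 4.97 [8.9 1.4]
25 5.17 [8.4 3.1]
26 5.37 [7.6 4.8]
27 5.57 [6.5 6.2]
28 5.77 [5.2 7.3]
29 5.97 [3.6 8.2]
30 6.17 [1.9 8.8]
31 6.37 [0.1 9. ]
32 6.57 [-1.7  8.8]
33 6.77 [-3.4  8.3]
34 6.97 [-5.   7.5]
35 7.17 [-6.4  6.3]
36 7.37 [-7.5  5. ]
37 7.57 [-8.3  3.4]
38 7.77 [-8.8  1.6]
39 7.97 [-9.  -0.1]
40 8.17 [-8.8 -1.9]
```

Request:
apply_moves --rows '[[[0,0,0,-0.6,9,0.3,0],[0,0,0,-2.4,8.7,0.3,0],[0,0,0,-4.1,8,0.3,0],[0,0,0,-5.6,7,0.3,0],[0,0,0,-6.9,5.8,0.3,0],[0,0,0,-7.9,4.3,0.3,0],[0,0,0,0,0,0,0]]]'

```text
time_s: 3.75
ee_pos: [0.595, 0.2259, 0.1731]
tcp_rot: [0.387, 0.922, -0.001, 0.001]
contact_force: [-1.3, -8.8, 7.1]
finger_gap: 0.0167
```

Request:
apply_moves --rows '[[[0,0,0,-8.6,2.7,0.3,0],[0,0,0,-8.9,0.9,0.3,0],[0,0,0,-8.9,-0.9,0.3,0],[0,0,0,-8.6,-2.6,0.3,0],[0,0,0,-7.9,-4.3,0.3,0],[0,0,0,-6.9,-5.8,0.3,0],[0,0,0,-5.6,-7,0.3,0],[0,0,0,-4.1,-8,0.3,0],[0,0,0,-2.4,-8.7,0.3,0],[0,0,0,-0.6,-9,0.3,0],[0,0,0,0,0,0,0]]]'

```text
time_s: 4.85
ee_pos: [0.6072, 0.1527, 0.1701]
tcp_rot: [0.387, 0.922, 0.0, 0.0]
contact_force: [-1.7, -0.4, 5.6]
finger_gap: 0.0166
```

Request:
apply_moves --rows '[[[0,0,0,1.2,-8.9,0.3,0],[0,0,0,2.9,-8.5,0.3,0],[0,0,0,4.5,-7.8,0.3,0],[0,0,0,6,-6.7,0.3,0],[0,0,0,7.2,-5.4,0.3,0],[0,0,0,8.1,-3.8,0.3,0],[0,0,0,8.7,-2.2,0.3,0],[0,0,0,9,-0.4,0.3,0],[0,0,0,8.9,1.4,0.3,0],[0,0,0,8.4,3.1,0.3,0],[0,0,0,0,0,0,0]]]'

```text
time_s: 5.95
ee_pos: [0.5327, 0.1721, 0.1669]
tcp_rot: [0.386, 0.922, -0.0, -0.0]
contact_force: [-3.8, 1.2, 8.9]
finger_gap: 0.0164
```

Run:
```python
from h import *
s=state();a=optics.get_image('scene');np.save('s2.npy',a);b=optics.get_image('wrist')
print(s['contact_force'],s['ft_torque'])
c=a[140:215,250:350].astype(float);c=np.clip((c/c.max())**.6*255,0,255).astype('uint8')
c0=np.load('scene0.npy')[140:215,250:350].astype(float);c0=np.clip((c0/c0.max())**.6*255,0,255).astype('uint8')
w=np.clip((b/b.max())**.6*255,0,255).astype('uint8')
o=np.vstack([np.hstack([cv2.resize(c,(400,300),interpolation=2),cv2.resize(w,(400,300))]),np.hstack([cv2.resize(c0,(400,300),interpolation=2),cv2.resize(c0[35:,:70],(400,300),interpolation=2)])])
cv2.imwrite('pics/c2.png',o[...,::-1])
```

```text
[-3.76527892  1.23664486  8.89579646] [0.22712001 0.81093853 0.03917471]
```

View pics/c2.png

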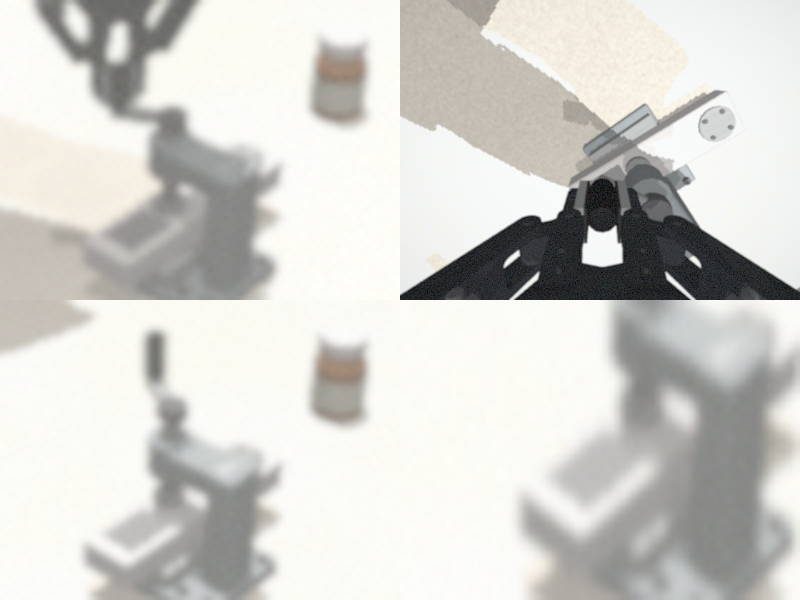

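Turned 5.2 rad so far. The hub has visibly sunk and the grip is firmly between the fingers. The start value is only known as 0 to 2.5, so I go on in small steps and watch the force for the stop.

Request:
apply_moves --rows '[[[0,0,0,3.9,2.2,0.15,0],[0,0,0,3.7,2.6,0.15,0],[0,0,0,0,0,0,0]]]'

```text
time_s: 6.35
ee_pos: [0.5311, 0.1805, 0.1665]
tcp_rot: [0.386, 0.922, -0.0, -0.0]
contact_force: [-3.2, 0.3, 8.8]
finger_gap: 0.0168
```

Request:
apply_moves --rows '[[[0,0,0,3.4,2.9,0.15,0],[0,0,0,3.1,3.3,0.15,0],[0,0,0,0,0,0,0]]]'

```text
time_s: 6.65
ee_pos: [0.5311, 0.1896, 0.1662]
tcp_rot: [0.386, 0.922, -0.0, -0.0]
contact_force: [-3.3, 0.1, 8.3]
finger_gap: 0.0163
```

Request:
apply_moves --rows '[[[0,0,0,2.8,3.6,0.15,0],[0,0,0,2.4,3.8,0.15,0],[0,0,0,0,0,0,0]]]'

```text
time_s: 6.95
ee_pos: [0.5329, 0.1986, 0.1659]
tcp_rot: [0.386, 0.922, -0.0, -0.0]
contact_force: [-1.4, 1.3, 6.8]
finger_gap: 0.0166
```

Request:
apply_moves --rows '[[[0,0,0,2,4,0.15,0],[0,0,0,1.6,4.2,0.15,0],[0,0,0,0,0,0,0]]]'

```text
time_s: 7.25
ee_pos: [0.5365, 0.2069, 0.1656]
tcp_rot: [0.386, 0.922, -0.0, 0.0]
contact_force: [-1.1, -0.5, 6.0]
finger_gap: 0.0165
```

Request:
apply_moves --rows '[[[0,0,0,1.2,4.3,0.15,0],[0,0,0,0.7,4.4,0.15,0],[0,0,0,0,0,0,0]]]'

```text
time_s: 7.55
ee_pos: [0.5416, 0.2142, 0.1653]
tcp_rot: [0.386, 0.922, -0.0, 0.0]
contact_force: [-0.4, -0.4, 6.9]
finger_gap: 0.0164
```

Request:
apply_moves --rows '[[[0,0,0,0.3,4.5,0.15,0],[0,0,0,-0.2,4.5,0.15,0],[0,0,0,0,0,0,0]]]'

```text
time_s: 7.85
ee_pos: [0.5481, 0.2204, 0.165]
tcp_rot: [0.387, 0.922, -0.0, 0.0]
contact_force: [0.5, -1.2, 6.1]
finger_gap: 0.0163
```

Request:
apply_moves --rows '[[[0,0,0,-0.6,4.4,0.15,0],[0,0,0,-1.1,4.3,0.15,0],[0,0,0,0,0,0,0]]]'

```text
time_s: 8.15
ee_pos: [0.5555, 0.2252, 0.1647]
tcp_rot: [0.387, 0.922, -0.0, 0.0]
contact_force: [1.2, -1.1, 6.7]
finger_gap: 0.0164
```

Request:
apply_moves --rows '[[[0,0,0,-1.5,4.2,0.15,0],[0,0,0,-1.9,4,0.15,0],[0,0,0,0,0,0,0]]]'

```text
time_s: 8.45
ee_pos: [0.5637, 0.2284, 0.1644]
tcp_rot: [0.387, 0.922, -0.0, 0.0]
contact_force: [-0.8, -1.5, 5.7]
finger_gap: 0.016
```

Request:
apply_moves --rows '[[[0,0,0,-2.3,3.9,0.15,0],[0,0,0,-2.7,3.6,0.15,0],[0,0,0,0,0,0,0]]]'

```text
time_s: 8.75
ee_pos: [0.5725, 0.2299, 0.1641]
tcp_rot: [0.387, 0.922, -0.0, 0.0]
contact_force: [-0.4, -3.4, 5.8]
finger_gap: 0.0166
```

Request:
apply_moves --rows '[[[0,0,0,0,0,0,1],[0,0,0,0,0,0,1],[0,0,0,0,0,0,1],[0,0,0,0,0,0,1],[0,0,0,0,0,-20,1],[0,0,0,0,0,-30,1],[0,0,-0.135,0,0,-45,1],[0,0,-0.135,0,0,0,1],[0,0,-0.135,0,0,0,1],[0,0,-0.135,0,0,0,1]]]'

```text
time_s: 9.75
ee_pos: [0.5723, 0.2305, 0.2591]
tcp_rot: [0.124, 0.992, 0.0, 0.0]
contact_force: [-0.3, 0.5, -0.6]
finger_gap: 0.0852
```

Request:
apply_moves --rows '[[[0,0,0,-7,-41,0,1],[0,0,0,-7,-41,0,1],[0,0,0,-7,-41,0,1],[0,0,0,-7,-41,0,1],[0,0,0,-7,-41,0,1],[0,0,0,-7,-41,0,1],[0,0,0,-7,-41,0,1],[0,0,0,-7,-41,0,1],[0,0,0,-7,-40,0,1],[0,0,0,-5,-40,0,1],[0,0,0,0,0,0,1],[0,0,0,0,0,0,1]]]'

```text
time_s: 10.95
ee_pos: [0.5353, -0.1822, 0.2586]
tcp_rot: [0.128, 0.992, 0.0, -0.0]
contact_force: [0.0, 0.3, 0.1]
finger_gap: 0.0853
```

Run:
```python
from h import *
s=state();np.set_printoptions(precision=4,suppress=True)
im=optics.get_image('wrist');np.save('w3.npy',im);np.save('w3p.npy',np.r_[s['ee_pos'],s['tcp_rot']])
np.save('s3.npy',optics.get_image('scene'))
print(s['time_s'],s['ee_pos'],s['tcp_rot'],s['joint_positions'])
p=(s['ee_pos'],s['tcp_rot'])
for q in [(.536,-.181,.114),(.5765,-.191,.072),(.501,-.172,.15)]: print(proj('wrist',q,p)/.7)
g=np.clip((im/im.max())**.6*255,0,255).astype('uint8')
cv2.imwrite('pics/w3.png',cv2.resize(g[...,::-1],(800,600)))
```

```text
10.95 [ 0.5353 -0.1822  0.2586] [ 0.1275  0.9918  0.0002 -0.0002] [-0.4575  0.3609 -0.0098  1.2007  0.0003 -0.2018]
[405.1705 282.8844]
[405.8185 322.2242]
[405.0474 234.8294]
```

View pics/w3.png

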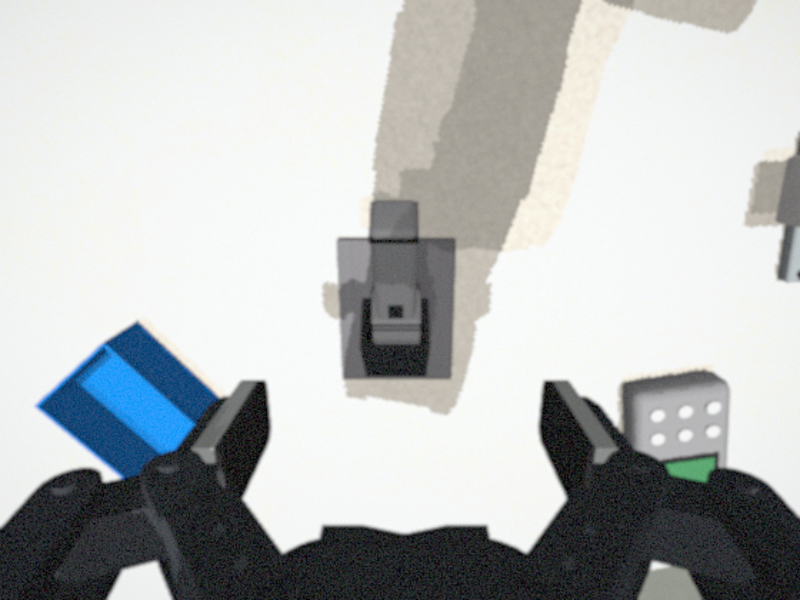

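The lamp runs vertically in the picture at column 395, so it is aligned with the tool. Its end face spans rows 201–241, the handle/head step is at about row 318, the sleeve rim at 343, and the base spans (337–455, 238–378).

Run:
```python
from h import *
np.set_printoptions(precision=4,suppress=True)
w=np.load('w3p.npy');p=(w[:3],w[3:]);M=R.from_quat(p[1]).as_matrix();f=-M[:,0]
k=.7;s2=np.sqrt(.5)
W=lambda v,z,u=395:onz('wrist',u*k,v*k,z,p)
tl=lambda q:(M.T@(q-p[0]))*1000
m=W(343,.082)-np.array([*(.010*f[:2]),.010]);print('mouth',m)
for a in(40,43,45):
    a=np.radians(a);ax=np.array([*(f[:2]*np.cos(a)),-np.sin(a)]);n=np.array([*(f[:2]*np.sin(a)),np.cos(a)])
    E=m-ax*.11;g=m-ax*.06
    print(np.degrees(a),'grip',g,'tool',tl(g),'end top/bot px',proj('wrist',E+n*.013,p)/k,proj('wrist',E-n*.013,p)/k,'step',proj('wrist',m-ax*.02+n*.013,p)/k,proj('scene',E,p),proj('scene',g))
print('base',[W(v,.01,u) for v,u in((238,337),(238,455),(378,337),(378,455))])
```

```text
mouth [ 0.5766 -0.1991  0.072 ]
40.0 grip [ 0.5322 -0.1875  0.1106] tool [  1.6449  -5.9523 148.0133] end top/bot px [391.3703 243.6138] [392.045  206.6086] step [394.4861 327.4175] [199.5997 226.4265] [209.6513 242.3034]
43.0 grip [ 0.5342 -0.188   0.1129] tool [ -0.4354  -5.9514 145.6597] end top/bot px [391.2493 253.3739] [391.8795 213.7975] step [394.4887 329.2439] [200.2388 225.8998] [210.0257 242.0581]
45.0 grip [ 0.5356 -0.1884  0.1144] tool [ -1.8895  -5.9507 144.1525] end top/bot px [391.1759 260.1447] [391.7734 218.9349] step [394.4916 330.4545] [200.7014 225.6001] [210.2944 241.9233]
base [array([ 0.5128, -0.2329,  0.01  ]), array([ 0.5375, -0.1386,  0.01  ]), array([ 0.6355, -0.2708,  0.01  ]), array([ 0.6627, -0.1671,  0.01  ])]
```

Request:
apply_moves --rows '[[[0,0,0,-14,-3,25,1],[0,0,0,-14,-3,25,1],[0,0.15,0,0,0,0,1],[0,0.15,0,0,0,0,1],[0,0,0,0,0,20,1],[0,0,0,0,0,30,1],[0,0,0,0,0,30,1],[0,0,0,0,0,20,1],[0,0,0,0,0,10,1],[0,0,0,0,0,0,1]]]'

```text
time_s: 12.05
ee_pos: [0.5312, -0.1855, 0.1025]
tcp_rot: [0.125, 0.982, 0.018, -0.141]
contact_force: [0.5, -0.2, 0.1]
finger_gap: 0.0855
```

Run:
```python
from h import *
s=state();np.set_printoptions(precision=4,suppress=True)
im=optics.get_image('wrist');sc=optics.get_image('scene')
print(s['time_s'],s['ee_pos'],s['tcp_rot'],s['joint_positions'],s['contact_force'])
e=lambda i:np.clip((i/i.max())**.6*255,0,255).astype('uint8')[...,::-1]
cv2.imwrite('pics/w4.png',np.hstack([cv2.resize(e(im),(400,300)),cv2.resize(e(sc[190:280,160:280]),(400,300),interpolation=2)]))
```

```text
12.05 [ 0.5312 -0.1855  0.1025] [ 0.1247  0.982   0.0182 -0.1411] [-0.4373  0.7003  0.0949  1.2463 -0.0512 -0.1775] [ 0.5336 -0.25    0.1137]
```

View pics/w4.png

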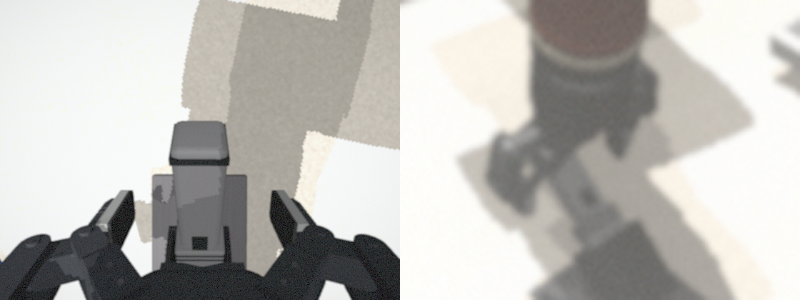

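Both fingers straddle the handle, centred at column about 201 between the pads (130 and 272). Closing now.

Request:
apply_moves --rows '[[[0,0,0,0,0,0,0],[0,0,0,0,0,0,0],[0,0,0,0,0,0,0],[0,0,0,0,0,0,0],[0,0,0,0,0,0,0],[0,0,0,0,0,0,0],[0,0,0,0,0,0,0]]]'

```text
time_s: 12.85
ee_pos: [0.5318, -0.1869, 0.1034]
tcp_rot: [0.125, 0.982, 0.018, -0.14]
contact_force: [1.1, 0.3, 4.8]
finger_gap: 0.0252
```

Request:
apply_moves --rows '[[[0,0,0,3.6,0,-1.7,0],[0,0,0,7.2,0,-3.5,0],[0,0,0,7.2,0,-3.5,0],[0,0,0,0,0,0,0]]]'

```text
time_s: 13.25
ee_pos: [0.5163, -0.1827, 0.1173]
tcp_rot: [0.125, 0.982, 0.018, -0.141]
contact_force: [1.1, -0.4, -1.5]
finger_gap: 0.0252
```

Gap 25 mm means the handle is held, and the forces are small. I keep drawing it out, to about 90 mm in total.

Request:
apply_moves --rows '[[[0,0,0,7.2,0,-3.5,0],[0,0,0,7.2,0,-3.5,0],[0,0,0,7.2,0,-3.5,0],[0,0,0,7.2,0,-3.5,0],[0,0,0,7.2,0,-3.5,0],[0,0,0,7.2,0,-3.5,0],[0,0,0,7.2,0,-3.5,0],[0,0,0,7.2,0,-3.5,0],[0,0,0,7.2,0,-3.5,0],[0,0,0,0,0,0,0],[0,0,0,0,0,0,0],[0,0,0,0,0,0,0]]]'

```text
time_s: 14.45
ee_pos: [0.4658, -0.1697, 0.1646]
tcp_rot: [0.125, 0.982, 0.018, -0.14]
contact_force: [0.1, -0.3, -1.8]
finger_gap: 0.025
```

Run:
```python
from h import *
s=state();np.set_printoptions(precision=4,suppress=True)
im=optics.get_image('wrist');sc=optics.get_image('scene');np.save('s5.npy',sc);np.save('w5.npy',im)
print(s['time_s'],s['ee_pos'],s['tcp_rot'],s['joint_positions'],s['contact_force'],s['ft_torque'])
e=lambda i:np.clip((i/i.max())**.6*255,0,255).astype('uint8')[...,::-1]
cv2.imwrite('pics/w5.png',np.hstack([cv2.resize(e(im),(400,300)),cv2.resize(e(sc[190:280,160:280]),(400,300),interpolation=2)]))
```

```text
14.45 [ 0.4658 -0.1697  0.1646] [ 0.1254  0.982   0.018  -0.1402] [-0.4606  0.5241 -0.0506  1.2741 -0.0572 -0.1986] [ 0.1213 -0.2518 -1.8001] [-0.0999 -0.305  -0.0546]
```

View pics/w5.png

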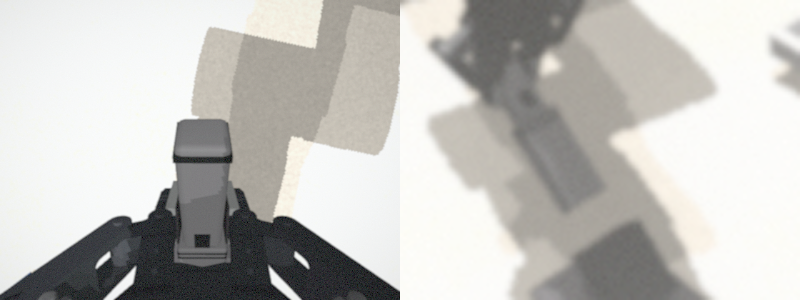

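The lamp is clear of the holder: in the scene crop its head ends at (585,195), above the sleeve at (640,230). The force of −1.8 N is about the lamp's weight. Next I work out the levelling and the carry.

```bash
cat >> h.py <<'E'
q0=np.array([.125,.982,.018,-.14]);M0=R.from_quat(q0/np.linalg.norm(q0)).as_matrix()
LG=M0.T@np.array([0,-.0006,.0076])   # lamp_grip in tool
def lampR(pitch): # lamp axes in tool frame
    f=-M0[:,0].copy();f[2]=0;f/=np.linalg.norm(f);a=np.radians(pitch)
    x=f*np.cos(a)+np.array([0,0,-np.sin(a)]);z=f*np.sin(a)+np.array([0,0,np.cos(a)])
    return M0.T@np.c_[x,np.cross(z,x),z]
E
python3 - <<'E'
from h import *
np.set_printoptions(precision=4,suppress=True)
s=state();M=R.from_quat(s['tcp_rot']).as_matrix();t=s['ee_pos']
print('up in tool',M.T@[0,0,1],'LG',LG)
for a in(38,41,43,45):
    L=M@lampR(a);g=t+M@LG
    print(a,'tip',proj('scene',g+L@[.12,0,0]),proj('scene',g+L@[.12,.017,.014]),proj('scene',g+L@[.12,-.017,.014]),'back',proj('scene',g-L@[.05,0,0]))
a=42;print('scene at crop: tip corners', [(160+x/3.333,190+y/3.333) for x,y in((167,212),(207,187),(157,115))])
L=M@lampR(a)
print('level err now',L[:,2])
Mf=M@R.from_rotvec([0,-np.radians(a),0]).as_matrix()
Lf=Mf@lampR(a);print('final lamp axes',Lf)
win=np.array([.596,.276,.062+.07]);g=win-Lf@[.08,0,-.014];T=g-Mf@LG
print('TCP final',T,'from now (world)',T-t,'final tool axes',Mf)
E
```

```text
up in tool [ 0.2801  0.0003 -0.96  ] LG [ 0.002  -0.0006 -0.0073]
38 tip [216.1016 250.5502] [222.8294 246.0262] [212.4855 252.5538] back [181.1704 197.0943]
41 tip [215.3609 251.0672] [222.2007 246.8015] [211.9003 253.3085] back [181.403  196.7624]
43 tip [214.8348 251.3508] [221.7458 247.2573] [211.4738 253.7495] back [181.5739 196.5647]
45 tip [214.2841 251.5857] [221.2634 247.6642] [211.0191 254.1407] back [181.7573 196.3862]
scene at crop: tip corners [(210.10501050105012, 253.6063606360636), (222.1062106210621, 246.1056105610561), (207.1047104710471, 224.5034503450345)]
level err now [ 0.6482 -0.1681  0.7427]
final lamp axes [[ 0.9679  0.2514  0.0006]
 [-0.2514  0.9679 -0.0001]
 [-0.0006 -0.0001  1.    ]]
TCP final [0.5235 0.2954 0.1403] from now (world) [ 0.0578  0.4651 -0.0243] final tool axes [[-0.8719  0.2513  0.4203]
 [ 0.2265  0.9679 -0.1089]
 [-0.4342  0.0003 -0.9008]]
```

Request:
apply_moves --rows '[[[0,0,0,10.5,0,-36,0],[0,0,0,10.5,0,-36,0],[0,0,0,10.5,0,-36,0],[0,0,0,10.5,0,-36,0],[0,-0.1,0,0,0,0,0],[0,-0.1,0,0,0,0,0],[0,-0.1,0,0,0,0,0],[0,-0.1,0,0,0,0,0],[0,-0.1,0,0,0,0,0],[0,-0.1,0,0,0,0,0],[0,-0.135,0,0,0,0,0],[0,0,0,0,0,0,0]]]'

```text
time_s: 15.75
ee_pos: [0.4605, -0.1666, 0.3106]
tcp_rot: [0.124, 0.967, -0.027, 0.22]
contact_force: [-1.7, 1.2, -2.7]
finger_gap: 0.0252
```

Request:
apply_moves --rows '[[[0,0,0,2,20,-1,0],[0,0,0,4,35,-2,0],[0,0,0,5,40,-2,0],[0,0,0,5,40,-2.5,0],[0,0,0,5,40,-2.5,0],[0,0,0,5,40,-2.5,0],[0,0,0,5,40,-2.5,0],[0,0,0,5,40,-2.5,0],[0,0,0,5,40,-2.5,0],[0,0,0,4,40,-2,0],[0,0,0,4,35,-2,0],[0,0,0,3,35,-1.5,0],[0,0,0,3,20,-1,0],[0,0,0,0,0,0,0],[0,0,0,0,0,0,0]]]'

```text
time_s: 17.25
ee_pos: [0.5238, 0.2964, 0.3145]
tcp_rot: [0.123, 0.967, -0.029, 0.221]
contact_force: [-0.1, 0.8, -2.4]
finger_gap: 0.025
```

Run:
```python
from h import *
np.set_printoptions(precision=4,suppress=True)
s=state();M=R.from_quat(s['tcp_rot']).as_matrix();t=s['ee_pos']
print(s['time_s'],t,s['tcp_rot'],s['joint_positions'],s['contact_force'],s['finger_gap'])
L=M@lampR(42);print('lamp z',L[:,2]);w=t+M@LG+L@[.08,0,-.014];print('window',w,'to go (tool mm)',M.T@(np.array([.596,.276,.132])-w)*1000)
sc=optics.get_image('scene');tp=optics.get_image('top');im=optics.get_image('wrist');np.save('s6.npy',sc);np.save('t6.npy',tp);np.save('w6.npy',im)
e=lambda i:np.clip((i/i.max())**.6*255,0,255).astype('uint8')[...,::-1]
cv2.imwrite('pics/c6.png',np.vstack([np.hstack([cv2.resize(e(sc[100:220,230:390]),(400,300),interpolation=2),cv2.resize(e(tp[180:255,160:260]),(400,300),interpolation=2)]),np.hstack([cv2.resize(e(im),(400,300)),np.zeros((300,400,3),'uint8')])]))
g=t+M@LG
for q in([-.05,0,0],[.12,0,0],[.04,0,.013]): print(proj('scene',g+L@q),proj('top',g+L@q))
```

```text
17.25 [0.5238 0.2964 0.3145] [ 0.1228  0.967  -0.0292  0.2213] [ 0.5586  0.1789 -0.2077  0.8644 -0.3225  0.7588] [-0.1092  0.7909 -2.4237] 0.02504316876675476
lamp z [0.0001 0.0024 1.    ]
window [0.5963 0.277  0.3063] to go (tool mm) [ 75.8526  -0.653  156.9119]
[283.9938  96.0086] [161.3965 253.6129]
[324.7341 112.3519] [179.6004 194.8895]
[304.9551 100.3183] [169.8618 221.8948]
```

View pics/c6.png

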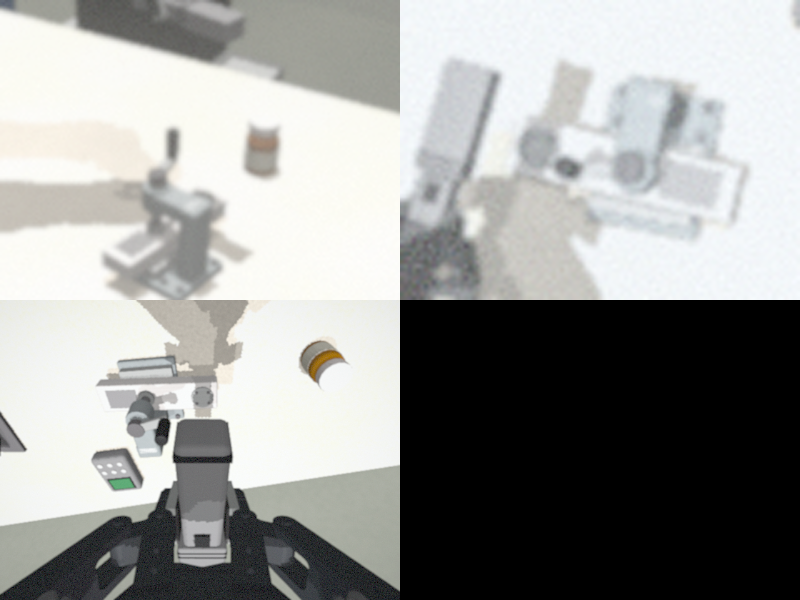

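The lamp is level, and its head tip in the top crop (470,67) is within about 6 mm of the prediction. The port and housing have not moved. The crank grip will clear the lamp sideways by about 24 mm. Descending.

Request:
apply_moves --rows '[[[0,0,0,4,0,8,0],[0,0,0,8,0,16,0],[0,0,0,8,0,16.5,0],[0,0,0,8,0,16.5,0],[0,0,0,8,0,16.5,0],[0,0,0,8,0,16.5,0],[0,0,0,8,0,16.5,0],[0,0,0,8,0,16.5,0],[0,0,0,6,0,12,0],[0,0,0,4,0,9,0],[0,0,0,3,0,6,0],[0,0,0,2,0,4,0],[0,0,0,1,-1,3,0],[0,0,0,0,0,0,0],[0,0,0,0,0,0,0],[0,0,0,0,0,0,0],[0,0,0,0,0,0,0],[0,0,0,0,0,0,0]]]'

```text
time_s: 19.2
ee_pos: [0.5233, 0.2949, 0.1406]
tcp_rot: [0.123, 0.967, -0.028, 0.222]
contact_force: [-0.4, 0.0, -1.7]
finger_gap: 0.0253
```

Run:
```python
from h import *
np.set_printoptions(precision=4,suppress=True)
s=state();M=R.from_quat(s['tcp_rot']).as_matrix();t=s['ee_pos']
print(s['time_s'],t,s['contact_force'],s['finger_gap'],s['qd'])
L=M@lampR(42);w=t+M@LG+L@[.08,0,-.014];print('lamp z',L[:,2],'window',w,'-port',w-[.596,.276,.062])
sc=optics.get_image('scene');tp=optics.get_image('top');np.save('s7.npy',sc);np.save('t7.npy',tp)
e=lambda i:np.clip((i/i.max())**.6*255,0,255).astype('uint8')[...,::-1]
cv2.imwrite('pics/c7.png',np.hstack([cv2.resize(e(sc[130:220,240:360]),(400,300),interpolation=2),cv2.resize(e(tp[185:245,170:250]),(400,300),interpolation=2)]))
g=t+M@LG
for q in([-.05,0,0.013],[.12,0,.014],[.12,.017,.014],[.12,-.017,.014],[.12,-.017,-.014]):
    a=proj('scene',g+L@q);b=proj('top',g+L@q);print(q,(a-[240,130])*400/120,(b-[170,185])*5+[400,0])
```

```text
19.2 [0.5233 0.2949 0.1406] [-0.4127  0.0053 -1.667 ] 0.025258407559639304 [-0.0003  0.0014  0.0001 -0.0011 -0.001   0.0015]
lamp z [-0.0019  0.0004  1.    ] window [0.5958 0.2754 0.1325] -port [-0.0002 -0.0006  0.0705]
[-0.05, 0, 0.013] [143.7848  35.0573] [432.1788 344.8196]
[0.12, 0, 0.014] [268.2053  95.2831] [510.7016  87.1282]
[0.12, 0.017, 0.014] [279.5109  88.7732] [485.2927  80.0401]
[0.12, -0.017, 0.014] [256.7337 101.8887] [536.1317  94.2222]
[0.12, -0.017, -0.014] [254.8707 126.3501] [544.6472  99.5302]
```

View pics/c7.png

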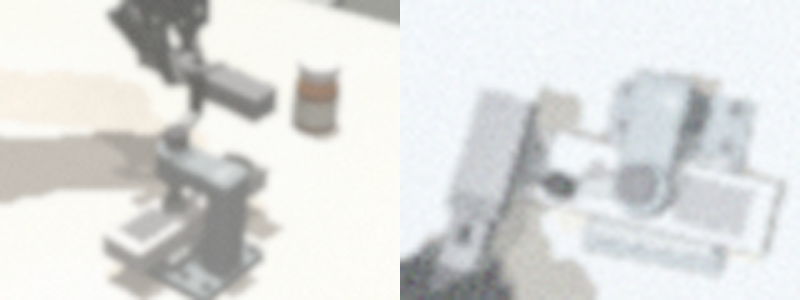

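The lamp is over the cover. Its head corners in the top crop, (482,90) and (537,103), show it about 5 mm short along its axis and level. The housing is in place. I make a small forward nudge, settle, and hand in.

Request:
apply_moves --rows '[[[0,0,0,-2.2,0,1,0],[0,0,0,-2.2,0,1,0],[0,0,0,0,0,0,0],[0,0,0,0,0,0,0],[0,0,0,0,0,0,0],[0,0,0,0,0,0,0],[0,0,0,0,0,0,0],[0,0,0,0,0,0,0]]]'

```text
time_s: 20.1
ee_pos: [0.5279, 0.2936, 0.1405]
tcp_rot: [0.123, 0.967, -0.028, 0.222]
contact_force: [0.6, -0.7, -1.8]
finger_gap: 0.0255
```

Run:
```python
from h import *
s=state();print(s['ee_pos'],s['contact_force'],s['finger_gap'],abs(s['qd']).max())
print(manip.close_job())
```

```text
[0.52786314 0.29357693 0.14048462] [ 0.58344467 -0.68276038 -1.79744687] 0.02548737494242727 0.0009722152393975057
the job is handed in; nothing more can be done
None
```

I wound the crank about 7.0 rad clockwise, drew the lamp out of its holder and levelled it. I then handed the job in at 20.1 s, still holding the lamp over the cover.

- **Clamp:** I did not measure the pad force. The start value was only known as 0 to 2.5, but the end stop at 8.0 was never felt. That puts the crank at 7.0 to 8.0, above the 6.3 where the pad should be tight.
- **Lamp position:** by arm pose, the window was about 70 mm above the cover, centred to within 1 mm and level to within about 0.01 rad. The camera disagreed a little, showing the lamp 4 to 6 mm short along its axis. I moved it 5 mm forward and took no picture after that.
- **Holding still:** at the end the finger gap was 25 mm, the force was about 1.8 N (close to the lamp's weight), and the joints were essentially still.
- **Other things:** the housing looked unmoved in the last picture. I saw nothing shifted on the bench, though I did not measure the analyser, jar or tray at the end.

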